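# Refit the feed chute of a hand-cranked dough sheeter and turn it over once

### The arm

A 7-joint arm with a two-finger parallel gripper is mounted at the origin on the work surface. World frame = base frame: x ahead of the robot, y to its left, z up, the work surface at z = 0. Lengths are in m, angles in degrees, forces in N, time in s.
With the tool pointing down it reaches from about 0.4 to 0.85 m from the base axis. Payload 10.4 kg.
Tool frame: the origin (TCP) lies midway between the tips of the shut fingers; the grasp point (between the pads) lies 19 mm behind it; z points along the fingers, y is the line along which they close (so a half turn about z gives the same grasp; the last joint's range is limited). The gripper opens to 87 mm and grips with 3 to 60 N. Pads are 19 mm wide; open, the fingers measure 117 mm over their backs; the gripper's body (75 mm by 190 mm) begins 51 mm behind the grasp point.
Start: joints at [-66.612, 19.034, -3.707, 83.658, 1.238, 77.344, -5.071], TCP at [0.261, 0.568, 0.223] pointing down, gripper open.
Joint ranges: [-148.97, 148.97], [-28.65, 121.19], [-84.17, 76.75], [9.2, 138.47], [-72.65, 252.65], [3.7, 117.97], [-149.18, 149.18]. Speed limits (degrees/s): [127.2, 127.2, 159.86, 159.86, 180, 180, 180].

### API

Orientations are given as a 3x3 rotation matrix whose columns are the frame's x, y, z axes.
In Python, from plant import readout, vision, job gives the robot as it stands.
- The arm moves only by the shell command python3 -m jog 'ROWS'. ROWS is JSON, a list of rows, each an object of numbers: "dx", "dy", "dz": the shift along the tool's x, y, z in cm; "ax", "ay", "az": the turn, a rotation vector about the tool's x, y, z in rad; "fingers": the opening, from -1 (shut) to 1 (fully open). A call has 1 to 5 rows; each row shifts and turns the commanded pose from where the row before left it, along the tool's axes as they then stand; what a row does not reach is not made up. A row lasts 1/10 s, in which the tool goes at most 50 mm and 8.59 degrees, less where a joint would pass 70% of its speed; a pose out of reach is approached as far as the arm can. A call with a gripper value outside its range is refused whole. The fingers move at their own pace and stop on an object; the grip force is fixed at half the most. Time passes only in rows, so rows that do not move let the fingers close. It gives the time, the measured TCP pose, the force, the opening and the grip force at its end, in the units of the state.
- readout.read_state(): the state, without advancing time (a new reading comes with each control period).
- vision.capture(name): name is "scene" or "top"; returns a dict with "img" (384x512x3 uint8, red, green, blue), "K" (3x3 intrinsics, pixels), "xyz" and "rotation" of the camera in the world. Camera axes: x right, y down, z forward; pixel columns grow to the right and rows downward; lengths in m; the calibration is good to about 2 mm. A picture is of the moment at which its call begins. There is no depth.
- job.sign_off(): hands the job in; it is judged then, once.
The state is a dict: "clock": time; "joints": joint angles; "qd": joint speeds; "joint_efforts": joint torques, N m; "position": TCP position; "tool_rot": TCP orientation; "wrist_force": force on the tool from outside, world axes, zero at the start; "ft_torque": the same for the moment, N m; "width": finger opening in m; "finger_force": force on a finger pad.
Only numpy, scipy, OpenCV 4.12 (cv2) and the standard library are available. Lean on these libraries where they do the work, as an engineer would, in place of code of your own. Each camera call takes 0.05 s, during which the arm holds its last target. There are 200 camera calls.

### The job

The dough sheeter has been cleaned and must be made ready for the next batch: pick up its steel feed chute and, without letting it fall, lower it over the two locating pins on top of the machine, the large hole over the thick pin, until it rests flush, and let go of it. Then check that the rollers run freely by giving the crank one full turn, clockwise as seen when facing the crank's handle, so that the handle comes back to where it stood at the start. Let go of the handle there, and leave the biscuits, mug and other things on the table where they are.

Things in the scene. Friction and masses are not known exactly. Their poses are not given: they have to be found in the camera images.
- sheeter: Dough sheeter fixed to the table: wooden base 190 (x) x 250 (y) mm, two upright steel end cheeks, 130 (x) x 16 (y) mm, at y = +-90 mm, rollers along y between them. The chute rests on the cheeks' flat tops, 150 mm above the table. Origin at table level midway between the cheeks; z up, y towards the end with the black dial, x away from the operator; crank at the -y end. Yaw varies +-0.25 rad.
- pin_thick (a point): Foot of the thick locating pin, on the top of the cheek at the dial end (sheeter frame 0, +90, 150 mm). The pin is 12 mm in diameter, stands 16 mm above the cheek top, its upper 6 mm tapered to a blunt nose.
- pin_thin (a point): Foot of the thin locating pin, on the top of the cheek at the crank end (sheeter frame 0, -90, 150 mm). 8 mm in diameter, 16 mm tall, upper 6 mm tapered.
- chute: Loose steel feed chute, 0.25-0.5 kg, flange down on the table. Flange 110 (x) x 216 (y) x 6 mm, holes near its ends. Two walls along y, 140 mm long, outer faces at x = +-26 mm (52 mm to grip across, at mid-length); tops 45 mm (-x) and 60 mm (+x) above the underside. Origin: centre of the underside, z up. Fitted, its axes match the sheeter's (high wall away from the operator); goes on one way only.
- hole_large (a point): Centre, at the underside of the flange, of the chute's large hole, 15 mm in diameter (chute frame 0, +90, 0 mm).
- hole_small (a point): Centre, at the underside of the flange, of the chute's small hole, 11 mm in diameter (chute frame 0, -90, 0 mm).
- crank (a joint): Angle of the sheeter's crank, rad: 0 with the handle straight up, growing clockwise as seen facing the handle (looking along the sheeter's +y): from the top the handle goes over to +x, then down. Starts anywhere within 2.4 of the top, turns endlessly, counts on past a full turn, and stays where left (friction about 0.3 N m).
- crank_grip (a point): Point on the axis of the crank's handle: a round dark wooden bar along the sheeter's y, 25 mm thick, 100 mm long, that spins freely on its spindle and runs on a circle of 80 mm radius. The point is 58 mm from the handle's inner end, 42 mm from its free end; the 8 mm thick flat crank arm is 64 mm from it, on the sheeter's side.
- crank_hub (a point): Point on the crank's axis of rotation, 118 mm above the table, level along y with the grip point (sheeter frame 0, -190, 118 mm). The axis is the sheeter's y.
- stars: Bystander: two star-shaped gingerbreads stacked, 66 mm across, 18 mm high, beyond the chute's -y end.
- tree: Bystander: gingerbread tree 70 x 62 x 9 mm beside the chute, at its -x side.
- cutter: Bystander: round steel biscuit cutter, 60 mm in diameter, 22 mm high, beside the chute, at its +x side.
- shaker: Bystander: aluminium sugar shaker, 60 mm in diameter, 134 mm tall, close behind the sheeter (+x side).
- mug: Bystander: black mug, 80 mm in diameter, 92 mm tall, close to the dial end of the sheeter.
- brush: Bystander: pastry brush lying beyond the crank.
- jar: Bystander: amber jar, 72 mm in diameter, 100 mm tall, beyond the chute's -y end.
- bottle: Bystander: slim green bottle, 56 mm in diameter, 150 mm tall, close in front of the sheeter (-x side).
Not all that is in view belongs to the job. Leave any green look-alike of the chute alone.

How it is judged:
By the outcome, as a careful person would: the job done as asked, in the order asked, and still so for the second after the job is handed in, with the robot touching nothing.
It also fails if it takes over 72 s, if anything falls off the work surface, if the arm or the gripper's body presses on something with over 40 N, if the wrist force passes 120 N, or if a joint passes its speed limit or range.

## Working session

There is one attempt and no reset: what is moved stays moved. The work goes in short steps, Python scripts to look and compute and a shell command to move; the robot and the scene stay as the last step left them, time stands still between calls to the robot, and variables do not carry over. Pictures are saved under pics/ and viewed, at most 10 in all, crops included, and the job is handed in when it is done.

```bash
mkdir -p pics; ls
python3 - <<'E'
from plant import readout, vision
import cv2, numpy as np
np.set_printoptions(precision=4,suppress=True)
s=readout.read_state(); print(s['clock'],s['position'],s['tool_rot'],s['width'])
for n in('scene','top'):
    c=vision.capture(n); cv2.imwrite(f'pics/{n}0.png',c['img'][:,:,::-1]); np.savez(f'pics/{n}0.npz',**c)
    print(n,c['K'],c['xyz'],c['rotation'])
    cv2.imwrite(f'pics/{n}0b.png',cv2.resize(c['img'][:,:,::-1],(800,600),interpolation=cv2.INTER_CUBIC))
E
```

```text
pics
0.0 [0.2609 0.5675 0.2217] [[-0.9086  0.4176 -0.0005]
 [ 0.4176  0.9086 -0.0014]
 [-0.0001 -0.0015 -1.    ]] 0.08705413242783296
scene [[364.4236   0.     257.6867]
 [  0.     364.4236 193.6868]
 [  0.       0.       1.    ]] [0.9798 0.4379 0.8794] [[-0.7098  0.528  -0.4662]
 [ 0.7043  0.5239 -0.4791]
 [-0.0087 -0.6684 -0.7437]]
top [[349.3509   0.     255.0635]
 [  0.     349.3509 194.1754]
 [  0.       0.       1.    ]] [ 0.4755 -0.035   1.1204] [[-0.0092 -0.9981  0.0608]
 [-0.9998  0.0101  0.0141]
 [-0.0147 -0.0607 -0.998 ]]
```

View pics/scene0b.png

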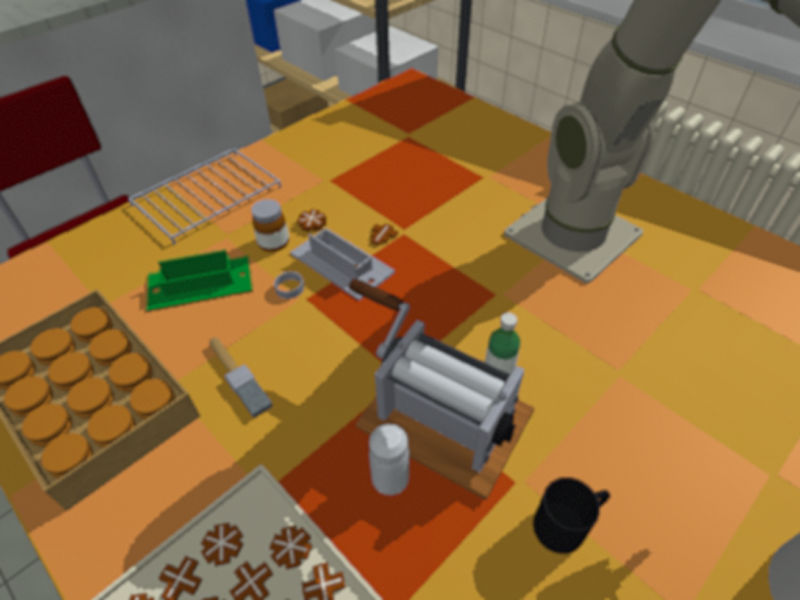

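View pics/top0b.png

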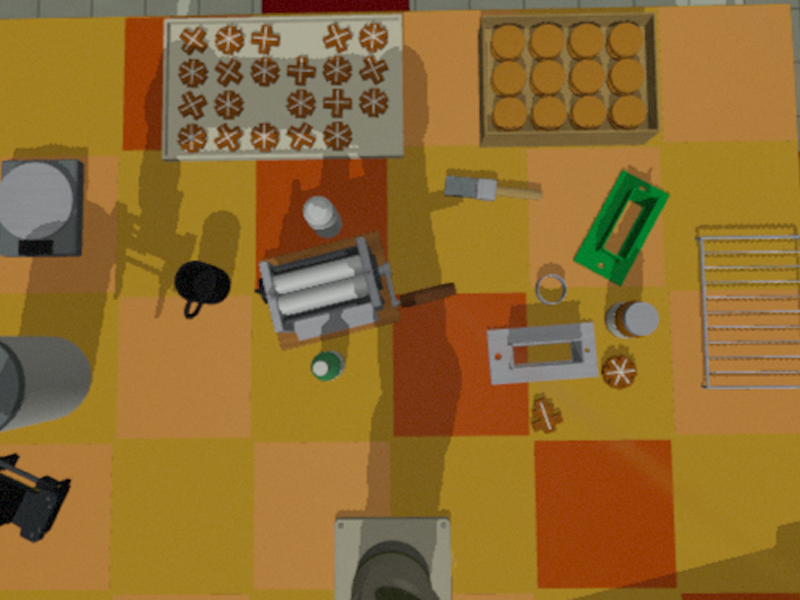

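```bash
cat > h.py <<'E'
import cv2, numpy as np
from scipy.optimize import least_squares
from scipy.spatial.transform import Rotation as R
np.set_printoptions(precision=4,suppress=True)
def load(f): return dict(np.load(f'pics/{f}.npz'))
def proj(c,P):
    p=(np.atleast_2d(P)-c['xyz'])@c['rotation']; p=p@c['K'].T; return p[:,:2]/p[:,2:]
def tri(cs,uv):   # midpoint of rays by least squares
    A=np.zeros((3,3));b=np.zeros(3)
    for c,q in zip(cs,uv):
        d=c['rotation']@np.linalg.solve(c['K'],[*q,1]); d/=np.linalg.norm(d); M=np.eye(3)-np.outer(d,d); A+=M; b+=M@c['xyz']
    return np.linalg.solve(A,b)
def crop(c,x0,y0,w,h,k):
    im=cv2.resize(c['img'][y0:y0+h,x0:x0+w,::-1],None,fx=k,fy=k,interpolation=cv2.INTER_CUBIC)
    for x in range(-(-x0//10)*10,x0+w,10):
        X=int((x-x0+.5)*k); cv2.line(im,(X,0),(X,6),(255,255,0),1); cv2.putText(im,str(x),(X-10,16),0,.35,(255,255,0),1)
    for y in range(-(-y0//10)*10,y0+h,10):
        Y=int((y-y0+.5)*k); cv2.line(im,(0,Y),(6,Y),(255,255,0),1); cv2.putText(im,str(y),(8,Y+4),0,.35,(255,255,0),1)
    return im
E
python3 - <<'E'
from h import *
t,s=load('top0'),load('scene0')
a=crop(t,300,198,100,50,6); b=crop(s,178,142,100,50,6)
cv2.imwrite('pics/c1.png',np.vstack([a,b]))
cv2.imwrite('pics/c2.png',crop(t,160,148,135,78,5.9))
cv2.imwrite('pics/c3.png',crop(s,220,174,125,142,4.2))
E
```

```text
(no output)
```

View pics/c1.png

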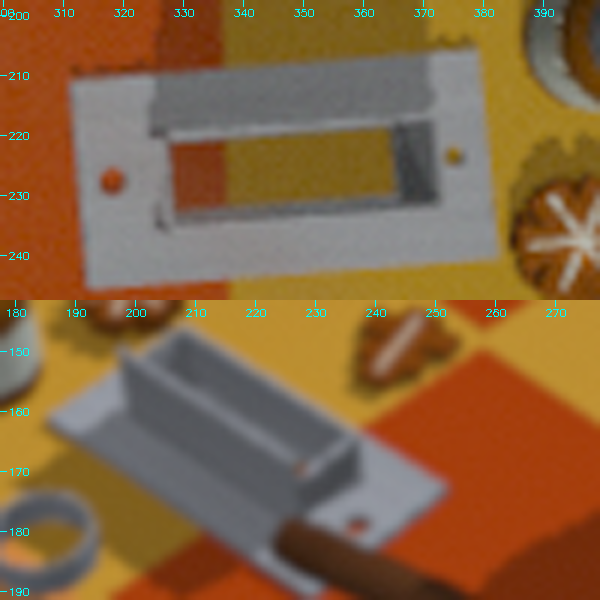

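View pics/c2.png

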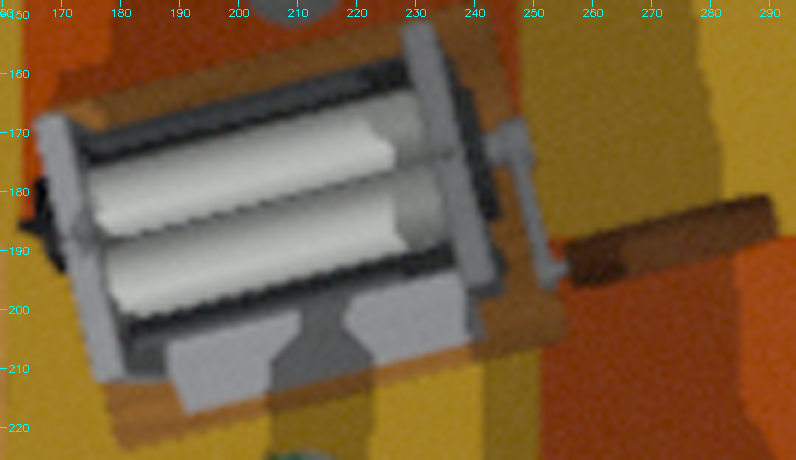

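View pics/c3.png

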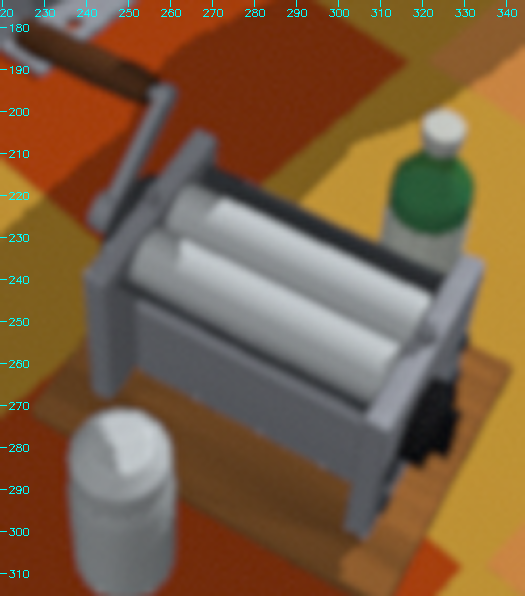

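The mosaic shows the chute with its large hole at top (318,228) and scene (237,179), and its small hole at top (375,223). The cheek tops are visible in both views, and the handle in the top view runs from about (256,193) to (290,184).

```bash
cat > fit0.py <<'E'
from h import *
t,s=load('top0'),load('scene0')
T=lambda x,y:(300+x/6-.5,198+y/6-.5); S=lambda x,y:(178+x/6-.5,142+(y-300)/6-.5)
T2=lambda x,y:(160+x/5.9-.5,148+y/5.9-.5); S2=lambda x,y:(220+x/4.2-.5,174+y/4.2-.5)
chute=[(t,T(70,80),(55,108,6)),(t,T(478,48),(55,-108,6)),(t,T(500,259),(-55,-108,6)),(t,T(88,290),(-55,108,6)),
(t,T(112,181),(0,90,6)),(t,T(454,156),(0,-90,6)),(s,S(46,421),(55,-108,6)),(s,S(450,488),(-55,108,6)),(s,S(358,524),(0,90,6))]
sh=[(t,T2(37,118),(65,98,150)),(t,T2(70,113),(65,82,150)),(t,T2(127,378),(-65,82,150)),(t,T2(96,383),(-65,98,150)),
(t,T2(402,27),(65,-82,150)),(t,T2(434,22),(65,-98,150)),(t,T2(498,283),(-65,-98,150)),(t,T2(466,290),(-65,-82,150)),
(s,S2(205,130),(-65,-98,150)),(s,S2(217,150),(-65,-82,150)),(s,S2(85,270),(65,-98,150)),(s,S2(108,274),(65,-82,150)),
(s,S2(462,260),(-65,82,150)),(s,S2(484,265),(-65,98,150)),(s,S2(392,418),(65,98,150)),(s,S2(368,412),(65,82,150))]
def pose(p,P): return R.from_euler('z',p[3]).apply(np.array(P,float)/1e3)+p[:3]
def fit(obs,p0):
    f=lambda p:np.concatenate([proj(c,pose(p,P))[0]-q for c,q,P in obs])
    r=least_squares(f,p0,loss='soft_l1'); return r.x,f(r.x).reshape(-1,2)
if __name__=='__main__':
    pc,rc=fit(chute,[.4,-.3,0,0]); print('chute',pc);print(rc)
    ps,rs=fit(sh,[.5,.1,0,0]); print('sheeter',ps);print(rs)
    hi=[(t,T2(570,268)),(t,T2(771,214)),(s,S2(155,90)),(s,S(283,541))]
    for i in (0,1):
        P=tri([hi[i][0],hi[i+2][0]],[hi[i][1],hi[i+2][1]]); L=R.from_euler('z',-ps[3]).apply(P-ps[:3])*1e3
        print('handle',P,L,np.hypot(L[0],L[2]-118),np.arctan2(L[0],L[2]-118))
    Y=lambda ph,y:(80*np.sin(ph),y,118+80*np.cos(ph))
    obs=[(hi[0],-132),(hi[1],-232),(hi[2],-132),(hi[3],-232)]
    f=lambda a:np.concatenate([proj(h[0],pose(ps,Y(a[0],y)))[0]-h[1] for h,y in obs])
    r=least_squares(f,[-.7]);print('crank',r.x,f(r.x).reshape(-1,2))
    np.savez('fit0.npz',pc=pc,ps=ps,cr=r.x)
E
python3 fit0.py
```

```text
chute [ 0.4409 -0.3085  0.0009  0.0694]
[[-0.0077  0.0847]
 [ 0.0087  0.0456]
 [-0.1501 -0.3177]
 [ 0.075  -0.1461]
 [ 0.2046  0.1372]
 [ 0.0615 -0.1591]
 [ 0.392  -0.4347]
 [-0.1479 -0.0122]
 [ 0.1978  0.3066]]
sheeter [ 0.5707  0.1199 -0.0013  0.2323]
[[-0.4348  0.3597]
 [-0.5    -0.1572]
 [ 0.2949 -0.1051]
 [-0.025   0.4235]
 [-0.1113  0.4347]
 [-0.0076 -0.0821]
 [ 0.119   0.5177]
 [-0.0309  0.7071]
 [-1.4994 -0.6825]
 [ 0.8943 -3.0075]
 [-0.4678  0.7822]
 [-0.4351  2.6972]
 [ 0.2718 -2.4137]
 [ 1.0736 -0.801 ]
 [-0.729   3.455 ]
 [-1.4285  1.5451]]
handle [ 0.5367 -0.0237  0.1628] [ -66.1703 -131.9014  164.0226] 80.60146806298143 -0.9630848538360814
handle [ 0.5622 -0.1188  0.1622] [ -63.2612 -230.3046  163.4836] 77.91492766837746 -0.9474447812751162
crank [-0.9572] [[-0.2687 -0.0466]
 [ 1.0068  0.3814]
 [-0.5305  0.1463]
 [ 0.2202 -0.843 ]]
```

```bash
cat >> h.py <<'E'
def down(yaw): # tool y along world heading yaw, z down
    y=np.array([np.cos(yaw),np.sin(yaw),0]); z=np.array([0,0,-1.]); return np.c_[np.cross(y,z),y,z]
def plan(wps,step=4.8,turn=.14,P=None,Q=None):
    """waypoints [(xyz, Rot, step_cm)] -> rows"""
    from plant import readout
    st=readout.read_state(); P=np.array(st['position'] if P is None else P);Q=np.array(st['tool_rot'] if Q is None else Q)
    for w in wps:
        x,M=np.array(w[0]),w[1]; sp=w[2] if len(w)>2 else step
        rv=R.from_matrix(Q.T@M).as_rotvec(); n=max(1,int(np.ceil(max(np.linalg.norm(x-P)*100/sp,np.linalg.norm(rv)/turn))))
        d=(x-P)/n; k=[]
        for i in range(n):
            a=np.round(Q.T@d*100,2); b=np.round(rv/n,3)
            k.append('{'+','.join(f'"{m}":{v:g}' for m,v in zip(('dx','dy','dz','ax','ay','az'),[*a,*b]) if v)+'}')
            P=P+Q@a/100; Q=Q@R.from_rotvec(b).as_matrix()
        for i in range(0,n,5): print('['+','.join(k[i:i+5])+']')
        print('--',P)
E
python3 - <<'E'
from h import *
f=np.load('fit0.npz');pc=f['pc']; D=down(pc[3])
plan([((.40,.45,.26),D),((.5,0,.28),D),((pc[0],pc[1],.14),D)])
t,s=load('top0'),load('scene0')
b=tri([t],[(324/1.5625,365/1.5625)]) if 0 else None
E
python3 -m jog '[{"dz":0}]'
```

```text
[{"dx":-2.19,"dy":-0.61,"dz":-0.48,"az":0.134},{"dx":-2.26,"dy":-0.31,"dz":-0.48,"az":0.134},{"dx":-2.28,"dy":-0.01,"dz":-0.48,"az":0.134},{"dx":-2.26,"dy":0.3,"dz":-0.48,"az":0.134},{"dx":-2.2,"dy":0.6,"dz":-0.48,"az":0.134}]
[{"dx":-2.1,"dy":0.88,"dz":-0.48,"az":0.134},{"dx":-1.96,"dy":1.16,"dz":-0.48,"az":0.134},{"dx":-1.79,"dy":1.41,"dz":-0.48,"az":0.134}]
-- [0.4001 0.45   0.2603]
[{"dx":-4.56,"dy":0.69,"dz":-0.19},{"dx":-4.56,"dy":0.69,"dz":-0.19},{"dx":-4.56,"dy":0.69,"dz":-0.19},{"dx":-4.56,"dy":0.69,"dz":-0.19},{"dx":-4.56,"dy":0.69,"dz":-0.19}]
[{"dx":-4.56,"dy":0.69,"dz":-0.19},{"dx":-4.56,"dy":0.69,"dz":-0.19},{"dx":-4.56,"dy":0.69,"dz":-0.19},{"dx":-4.56,"dy":0.69,"dz":-0.19},{"dx":-4.56,"dy":0.69,"dz":-0.19}]
-- [ 0.4999 -0.0002  0.2798]
[{"dx":-3.79,"dy":-1,"dz":1.75},{"dx":-3.79,"dy":-1,"dz":1.75},{"dx":-3.79,"dy":-1,"dz":1.75},{"dx":-3.79,"dy":-1,"dz":1.75},{"dx":-3.79,"dy":-1,"dz":1.75}]
[{"dx":-3.79,"dy":-1,"dz":1.75},{"dx":-3.79,"dy":-1,"dz":1.75},{"dx":-3.79,"dy":-1,"dz":1.75}]
-- [ 0.4407 -0.3083  0.1402]invalid input at $[0]: expected keys dx, dy, dz, ax, ay, az, fingers
```

```bash
sed -i 's/ if v)+/)+/; s/}'"'"')$/,"fingers":1}'"'"')/' h.py; sed -n '/k.append/p' h.py
python3 -m jog '[{"dx":-2.2,"dy":-0.6,"dz":-0.5,"ax":0,"ay":0,"az":0.134,"fingers":1},{"dx":-2.25,"dy":-0.3,"dz":-0.5,"ax":0,"ay":0,"az":0.134,"fingers":1},{"dx":-2.3,"dy":0,"dz":-0.5,"ax":0,"ay":0,"az":0.134,"fingers":1},{"dx":-2.25,"dy":0.3,"dz":-0.5,"ax":0,"ay":0,"az":0.134,"fingers":1},{"dx":-2.2,"dy":0.6,"dz":-0.5,"ax":0,"ay":0,"az":0.134,"fingers":1}]' && python3 -m jog '[{"dx":-2.1,"dy":0.9,"dz":-0.5,"ax":0,"ay":0,"az":0.134,"fingers":1},{"dx":-1.95,"dy":1.15,"dz":-0.5,"ax":0,"ay":0,"az":0.134,"fingers":1},{"dx":-1.8,"dy":1.4,"dz":-0.5,"ax":0,"ay":0,"az":0.134,"fingers":1}]'
```

```text
k.append('{'+','.join(f'"{m}":{v:g}' for m,v in zip(('dx','dy','dz','ax','ay','az'),[*a,*b]))+',"fingers":1}')
clock: 0.6
position: [0.3488, 0.4938, 0.2474]
tool_rot: [[-0.448, 0.894, -0.0], [0.894, 0.448, -0.001], [-0.0, -0.001, -1.0]]
wrist_force: [-1.0, 0.6, -0.1]
width: 0.087
finger_force: 0.0
clock: 0.9
position: [0.4009, 0.4497, 0.2624]
tool_rot: [[-0.063, 0.998, -0.0], [0.998, 0.063, -0.001], [-0.0, -0.001, -1.0]]
wrist_force: [0.4, 0.7, -0.5]
width: 0.0875
finger_force: 0.0
```

Tracking is accurate, so I'll continue to a point above the chute.

```bash
python3 -m jog '[{"dx":-4.5,"dy":0.7,"dz":-0.2,"ax":0,"ay":0,"az":0,"fingers":1},{"dx":-4.5,"dy":0.7,"dz":-0.2,"ax":0,"ay":0,"az":0,"fingers":1},{"dx":-4.5,"dy":0.7,"dz":-0.2,"ax":0,"ay":0,"az":0,"fingers":1},{"dx":-4.5,"dy":0.7,"dz":-0.2,"ax":0,"ay":0,"az":0,"fingers":1},{"dx":-4.5,"dy":0.7,"dz":-0.2,"ax":0,"ay":0,"az":0,"fingers":1}]' >/dev/null && python3 -m jog '[{"dx":-4.5,"dy":0.7,"dz":-0.2,"ax":0,"ay":0,"az":0,"fingers":1},{"dx":-4.5,"dy":0.7,"dz":-0.2,"ax":0,"ay":0,"az":0,"fingers":1},{"dx":-4.5,"dy":0.7,"dz":-0.2,"ax":0,"ay":0,"az":0,"fingers":1},{"dx":-4.5,"dy":0.7,"dz":-0.2,"ax":0,"ay":0,"az":0,"fingers":1},{"dx":-4.5,"dy":0.7,"dz":-0.2,"ax":0,"ay":0,"az":0,"fingers":1}]' >/dev/null && python3 -m jog '[{"dx":-3.8,"dy":-1,"dz":1.8,"ax":0,"ay":0,"az":0,"fingers":1},{"dx":-3.8,"dy":-1,"dz":1.8,"ax":0,"ay":0,"az":0,"fingers":1},{"dx":-3.8,"dy":-1,"dz":1.8,"ax":0,"ay":0,"az":0,"fingers":1},{"dx":-3.8,"dy":-1,"dz":1.8,"ax":0,"ay":0,"az":0,"fingers":1},{"dx":-3.8,"dy":-1,"dz":1.8,"ax":0,"ay":0,"az":0,"fingers":1}]' >/dev/null && python3 -m jog '[{"dx":-3.8,"dy":-1,"dz":1.8,"ax":0,"ay":0,"az":0,"fingers":1},{"dx":-3.8,"dy":-1,"dz":1.8,"ax":0,"ay":0,"az":0,"fingers":1},{"dx":-3.8,"dy":-1,"dz":1.8,"ax":0,"ay":0,"az":0,"fingers":1},{"dx":0,"dy":0,"dz":0,"ax":0,"ay":0,"az":0,"fingers":1}]'
python3 - <<'E'
from h import *
pc=np.load('fit0.npz')['pc']; print(pc)
plan([((pc[0],pc[1],.014),down(pc[3]),3)])
E
```

```text
clock: 2.8
position: [0.4379, -0.3071, 0.1363]
tool_rot: [[-0.061, 0.998, -0.004], [0.998, 0.061, -0.002], [-0.001, -0.004, -1.0]]
wrist_force: [-0.6, 0.4, 0.4]
width: 0.0875
finger_force: 0.0
[ 0.4409 -0.3085  0.0009  0.0694]
[{"dx":-0.03,"dy":0.07,"dz":2.45,"ax":-0.001,"ay":0,"az":-0.002,"fingers":1},{"dx":-0.03,"dy":0.07,"dz":2.45,"ax":-0.001,"ay":0,"az":-0.002,"fingers":1},{"dx":-0.03,"dy":0.07,"dz":2.45,"ax":-0.001,"ay":0,"az":-0.002,"fingers":1},{"dx":-0.03,"dy":0.06,"dz":2.45,"ax":-0.001,"ay":0,"az":-0.002,"fingers":1},{"dx":-0.03,"dy":0.06,"dz":2.45,"ax":-0.001,"ay":0,"az":-0.002,"fingers":1}]
-- [ 0.441  -0.3085  0.0138]
```

```bash
python3 -m jog '[{"dx":-0.03,"dy":0.07,"dz":2.6,"ax":-0.001,"ay":0,"az":-0.002,"fingers":1},{"dx":-0.03,"dy":0.07,"dz":2.6,"ax":-0.001,"ay":0,"az":-0.002,"fingers":1},{"dx":-0.03,"dy":0.07,"dz":2.6,"ax":-0.001,"ay":0,"az":-0.002,"fingers":1},{"dx":-0.03,"dy":0.06,"dz":2.6,"ax":-0.001,"ay":0,"az":-0.002,"fingers":1},{"dx":-0.03,"dy":0.06,"dz":1.8,"ax":-0.001,"ay":0,"az":-0.002,"fingers":1}]' && python3 -m jog '[{"dx":0,"dy":0,"dz":0,"ax":0,"ay":0,"az":0,"fingers":1},{"dx":0,"dy":0,"dz":0,"ax":0,"ay":0,"az":0,"fingers":-1},{"dx":0,"dy":0,"dz":0,"ax":0,"ay":0,"az":0,"fingers":-1},{"dx":0,"dy":0,"dz":0,"ax":0,"ay":0,"az":0,"fingers":-1},{"dx":0,"dy":0,"dz":0,"ax":0,"ay":0,"az":0,"fingers":-1}]' && python3 -m jog '[{"dx":0,"dy":0,"dz":0,"ax":0,"ay":0,"az":0,"fingers":-1},{"dx":0,"dy":0,"dz":0,"ax":0,"ay":0,"az":0,"fingers":-1},{"dx":0,"dy":0,"dz":0,"ax":0,"ay":0,"az":0,"fingers":-1},{"dx":0,"dy":0,"dz":0,"ax":0,"ay":0,"az":0,"fingers":-1}]'
```

```text
clock: 3.3
position: [0.4448, -0.3027, 0.0148]
tool_rot: [[-0.079, 0.997, 0.003], [0.997, 0.079, 0.001], [0.001, 0.003, -1.0]]
wrist_force: [0.5, 0.3, 0.5]
width: 0.087
finger_force: 0.0
clock: 3.8
position: [0.4457, -0.3038, 0.0172]
tool_rot: [[-0.078, 0.997, 0.006], [0.997, 0.078, 0.0], [-0.0, 0.006, -1.0]]
wrist_force: [-5.3, -0.5, 3.8]
width: 0.0628
finger_force: 2.8
clock: 4.2
position: [0.4439, -0.3041, 0.0168]
tool_rot: [[-0.077, 0.997, 0.003], [0.997, 0.077, 0.001], [0.001, 0.003, -1.0]]
wrist_force: [-6.3, 0.7, 7.0]
width: 0.0515
finger_force: 30.0
```

```bash
python3 -m jog '[{"dx":0,"dy":0,"dz":-0.5,"ax":0,"ay":0,"az":0,"fingers":-1},{"dx":0,"dy":0,"dz":-1,"ax":0,"ay":0,"az":0,"fingers":-1},{"dx":0,"dy":0,"dz":-2,"ax":0,"ay":0,"az":0,"fingers":-1},{"dx":0,"dy":0,"dz":-2.5,"ax":0,"ay":0,"az":0,"fingers":-1},{"dx":0,"dy":0,"dz":-3,"ax":0,"ay":0,"az":0,"fingers":-1}]' && python3 -m jog '[{"dx":0,"dy":0,"dz":-4,"ax":0,"ay":0,"az":0,"fingers":-1},{"dx":0,"dy":0,"dz":-4,"ax":0,"ay":0,"az":0,"fingers":-1},{"dx":0,"dy":0,"dz":-4,"ax":0,"ay":0,"az":0,"fingers":-1},{"dx":0,"dy":0,"dz":-4,"ax":0,"ay":0,"az":0,"fingers":-1},{"dx":0,"dy":0,"dz":0,"ax":0,"ay":0,"az":0,"fingers":-1}]'
python3 - <<'E'
from h import *
f=np.load('fit0.npz');ps=f['ps']; print(ps)
D=down(ps[3]); tgt=ps[:3]+R.from_euler('z',ps[3]).apply([0,.0044,.270])
plan([(tgt,D,3.5)])
E
```

```text
clock: 4.7
position: [0.4444, -0.3033, 0.1074]
tool_rot: [[-0.078, 0.997, 0.004], [0.997, 0.078, 0.001], [0.001, 0.004, -1.0]]
wrist_force: [0.7, 0.2, -3.9]
width: 0.0519
finger_force: 30.0
clock: 5.2
position: [0.4456, -0.3053, 0.2722]
tool_rot: [[-0.077, 0.997, 0.013], [0.997, 0.077, -0.002], [-0.003, 0.013, -1.0]]
wrist_force: [0.5, -1.0, -4.7]
width: 0.0518
finger_force: 30.0
[ 0.5707  0.1199 -0.0013  0.2323]
[{"dx":3.22,"dy":1.21,"dz":0.03,"ax":0.001,"ay":0,"az":-0.012,"fingers":1},{"dx":3.21,"dy":1.25,"dz":0.03,"ax":0.001,"ay":0,"az":-0.012,"fingers":1},{"dx":3.19,"dy":1.28,"dz":0.03,"ax":0.001,"ay":0,"az":-0.012,"fingers":1},{"dx":3.17,"dy":1.32,"dz":0.03,"ax":0.001,"ay":0,"az":-0.012,"fingers":1},{"dx":3.16,"dy":1.36,"dz":0.03,"ax":0.001,"ay":0,"az":-0.012,"fingers":1}]
[{"dx":3.14,"dy":1.4,"dz":0.03,"ax":0.001,"ay":0,"az":-0.012,"fingers":1},{"dx":3.13,"dy":1.44,"dz":0.02,"ax":0.001,"ay":0,"az":-0.012,"fingers":1},{"dx":3.11,"dy":1.47,"dz":0.02,"ax":0.001,"ay":0,"az":-0.012,"fingers":1},{"dx":3.09,"dy":1.51,"dz":0.02,"ax":0.001,"ay":0,"az":-0.012,"fingers":1},{"dx":3.07,"dy":1.55,"dz":0.02,"ax":0.001,"ay":0,"az":-0.012,"fingers":1}]
[{"dx":3.05,"dy":1.58,"dz":0.02,"ax":0.001,"ay":0,"az":-0.012,"fingers":1},{"dx":3.03,"dy":1.62,"dz":0.02,"ax":0.001,"ay":0,"az":-0.012,"fingers":1},{"dx":3.01,"dy":1.66,"dz":0.01,"ax":0.001,"ay":0,"az":-0.012,"fingers":1}]
-- [0.5698 0.1241 0.2687]
```

```bash
sed -i 's/"fingers":1}/"fingers":-1}/' h.py
python3 -m jog '[{"dx":2,"dy":0.8,"dz":0,"ax":0,"ay":0,"az":-0.01,"fingers":-1},{"dx":3.2,"dy":1.25,"dz":0,"ax":0,"ay":0,"az":-0.01,"fingers":-1},{"dx":3.2,"dy":1.3,"dz":0,"ax":0,"ay":0,"az":-0.01,"fingers":-1},{"dx":3.2,"dy":1.3,"dz":0,"ax":0,"ay":0,"az":-0.01,"fingers":-1},{"dx":3.2,"dy":1.35,"dz":0,"ax":0,"ay":0,"az":-0.012,"fingers":-1}]' >/dev/null && python3 -m jog '[{"dx":3.2,"dy":1.4,"dz":0,"ax":0,"ay":0,"az":-0.012,"fingers":-1},{"dx":3.1,"dy":1.45,"dz":0,"ax":0,"ay":0,"az":-0.012,"fingers":-1},{"dx":3.1,"dy":1.5,"dz":0,"ax":0,"ay":0,"az":-0.012,"fingers":-1},{"dx":3.1,"dy":1.5,"dz":0,"ax":0,"ay":0,"az":-0.012,"fingers":-1},{"dx":3.1,"dy":1.5,"dz":0,"ax":0,"ay":0,"az":-0.012,"fingers":-1}]' && python3 -m jog '[{"dx":3.0,"dy":1.6,"dz":0,"ax":0,"ay":0,"az":-0.012,"fingers":-1},{"dx":3.0,"dy":1.6,"dz":0,"ax":0,"ay":0,"az":-0.012,"fingers":-1},{"dx":3.0,"dy":1.6,"dz":0,"ax":0,"ay":0,"az":-0.012,"fingers":-1},{"dx":1,"dy":0.5,"dz":0,"ax":0,"ay":0,"az":-0.01,"fingers":-1},{"dx":0,"dy":0,"dz":0,"ax":0,"ay":0,"az":0,"fingers":-1}]'
python3 - <<'E'
from h import *
ps=np.load('fit0.npz')['ps']
D=down(ps[3]); tgt=ps[:3]+R.from_euler('z',ps[3]).apply([0,.0044,.2])
tgt[2]=.20
plan([(tgt,D,3.5)])
E
```

```text
clock: 6.2
position: [0.5374, 0.0162, 0.2664]
tool_rot: [[-0.189, 0.982, 0.004], [0.982, 0.189, 0.0], [-0.0, 0.004, -1.0]]
wrist_force: [0.1, 0.1, -4.5]
width: 0.0518
finger_force: 30.0
clock: 6.7
position: [0.5688, 0.1256, 0.2661]
tool_rot: [[-0.237, 0.971, 0.003], [0.971, 0.237, -0.0], [-0.001, 0.003, -1.0]]
wrist_force: [-0.5, -0.1, -4.8]
width: 0.0519
finger_force: 30.0
[{"dx":-0.08,"dy":0.02,"dz":3.31,"ax":0.002,"ay":0,"az":0.004,"fingers":-1},{"dx":-0.08,"dy":0.02,"dz":3.31,"ax":0.002,"ay":0,"az":0.004,"fingers":-1}]
-- [0.5697 0.1241 0.1999]
```

```bash
python3 -m jog '[{"dx":-0.08,"dy":0.02,"dz":3,"ax":0.002,"ay":0,"az":0.004,"fingers":-1},{"dx":-0.08,"dy":0.02,"dz":3,"ax":0.002,"ay":0,"az":0.004,"fingers":-1},{"dx":0,"dy":0,"dz":1,"ax":0,"ay":0,"az":0,"fingers":-1},{"dx":0,"dy":0,"dz":0.2,"ax":0,"ay":0,"az":0,"fingers":-1},{"dx":0,"dy":0,"dz":0,"ax":0,"ay":0,"az":0,"fingers":-1}]'
python3 -m jog '[{"dx":0,"dy":0,"dz":0,"ax":0,"ay":0,"az":0,"fingers":-1},{"dx":0,"dy":0,"dz":0,"ax":0,"ay":0,"az":0,"fingers":-1}]'
python3 - <<'E'
from h import *
from plant import vision
c=vision.capture('top'); np.savez('pics/top1.npz',**c)
d=vision.capture('scene'); np.savez('pics/scene1.npz',**d)
a=crop(c,160,135,110,85,5); b=crop(d,220,150,125,160,3.7)
h=max(len(a),len(b)); m=np.zeros((h,a.shape[1]+b.shape[1],3),np.uint8); m[:len(a),:a.shape[1]]=a; m[:len(b),a.shape[1]:]=b
print(m.shape,a.shape,b.shape)
cv2.imwrite('pics/c4.png',b if m.shape[1]>1100 else m[:, :])
cv2.imwrite('pics/c4s.png',crop(d,225,150,130,100,6)); cv2.imwrite('pics/c4t.png',a)
E
```

```text
clock: 7.2
position: [0.5707, 0.1215, 0.1963]
tool_rot: [[-0.225, 0.974, 0.002], [0.974, 0.225, -0.0], [-0.001, 0.002, -1.0]]
wrist_force: [0.3, -0.2, -3.5]
width: 0.0519
finger_force: 30.0
clock: 7.4
position: [0.571, 0.1222, 0.1966]
tool_rot: [[-0.226, 0.974, 0.003], [0.974, 0.226, 0.0], [-0.0, 0.003, -1.0]]
wrist_force: [-0.6, 0.0, -4.6]
width: 0.0516
finger_force: 30.0
(592, 1012, 3) (425, 550, 3) (592, 462, 3)
```

View pics/c4s.png

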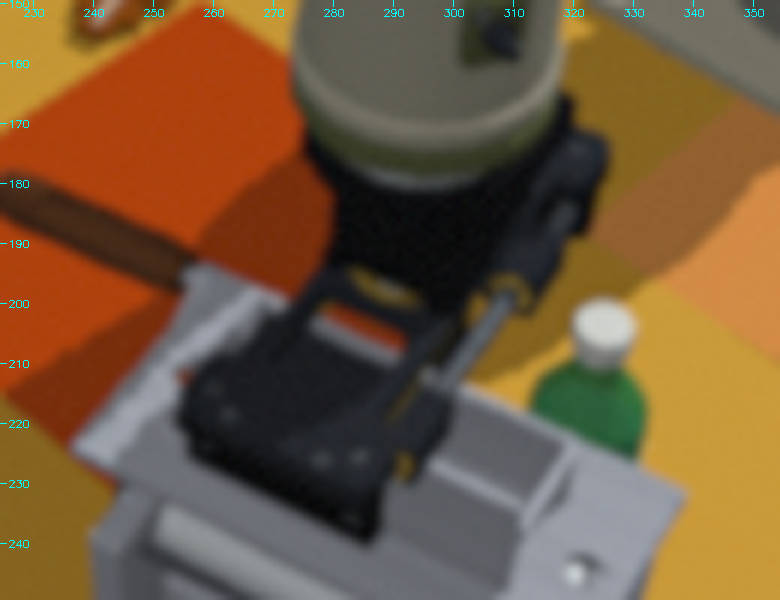

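The scene view shows the chute held level over the machine. The thick pin's bright nose shows inside the large hole at about (320,245), next to the hole centre at (321,244). I'll check the top view.

View pics/c4t.png

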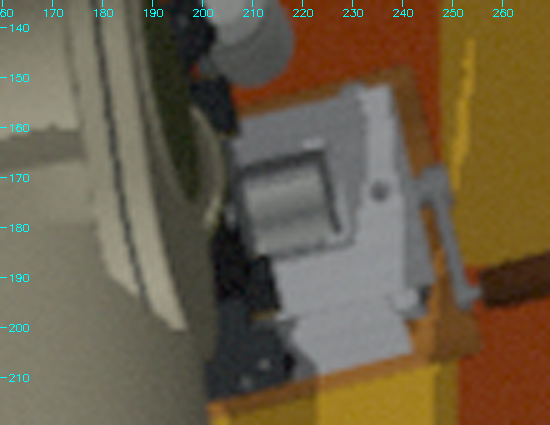

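Run:
```python
from h import *
from fit0 import pose
ps=np.load('fit0.npz')['ps']; ps[2]=0
from plant import readout
st=readout.read_state(); p=np.array(st['position']); yaw=np.arctan2(st['tool_rot'][1][1],st['tool_rot'][0][1]); print(p,yaw)
o=p-R.from_euler('z',yaw).apply([0,.0044,0]); pcN=np.array([o[0],o[1],p[2]-.0165,yaw]); print(pcN,ps)
for n in('top1','scene1'):
    c=load(n); print(n,'pins',proj(c,pose(ps,[(0,90,164),(0,-90,164),(0,90,150)])).round(1).tolist())
    print('holes',proj(c,pose(pcN,[(0,90,6),(0,-90,6),(0,90,0),(0,-90,0)])).round(1).tolist())
    print('corners',proj(c,pose(pcN,[(55,108,6),(55,-108,6),(-55,-108,6),(-55,108,6)])).round(1).tolist())
```

```text
[0.5707 0.1222 0.1961] 0.22806895982381623
[0.5717 0.1179 0.1796 0.2281] [0.5707 0.1199 0.     0.2323]
top1 pins [[171.9, 189.2], [235.4, 173.5], [173.2, 189.5]]
holes [[170.6, 188.0], [235.5, 172.3], [171.2, 188.2], [235.7, 172.6]]
corners [[159.6, 169.9], [237.3, 151.1], [246.8, 190.5], [168.6, 209.5]]
scene1 pins [[322.1, 250.1], [256.2, 218.0], [321.4, 253.4]]
holes [[322.3, 244.7], [255.3, 212.3], [322.0, 246.2], [255.4, 213.8]]
corners [[318.9, 266.5], [236.6, 224.4], [260.9, 195.1], [339.5, 231.4]]
```

```bash
python3 -m jog '[{"dx":0.1,"dy":-0.03,"dz":0.5,"ax":0,"ay":0,"az":-0.004,"fingers":-1},{"dx":0.1,"dy":-0.02,"dz":0.5,"ax":0,"ay":0,"az":0,"fingers":-1},{"dx":0,"dy":0,"dz":0,"ax":0,"ay":0,"az":0,"fingers":-1},{"dx":0,"dy":0,"dz":0,"ax":0,"ay":0,"az":0,"fingers":-1}]'
python3 - <<'E'
from h import *
from fit0 import *
from plant import readout
T4=lambda x,y:(160+x/5-.5,135+y/5-.5); S4=lambda x,y:(225+x/6-.5,150+y/6-.5)
t1,s1=load('top1'),load('scene1')
held=[(t1,T4(379,190),(0,-90,6)),(t1,T4(388,85),(55,-108,6)),(s1,S4(70,450),(55,-108,6)),(s1,S4(688,492),(-55,108,6)),(s1,S4(577,567),(0,90,6))]
sh2=[o for i,o in enumerate(sh) if i not in(9,11,14)]
# joint: sheeter(x,y,yaw), held chute(x,y,z,yaw), per-camera pixel bias (prior 1 px)
def f(v):
    ps=[v[0],v[1],0,v[2]]; pc=v[3:7]; b={id(t):v[7:9],id(t1):v[7:9],id(s):v[9:11],id(s1):v[9:11]}; p0=[v[11],v[12],0,v[13]]
    r=[(proj(c,pose(p,P))[0]+b[id(c)]-q) for p,obs in((ps,sh2),(pc,held),(p0,chute)) for c,q,P in obs]
    return np.r_[np.concatenate(r)/.4,v[7:11]/1.]
r=least_squares(f,[.57,.12,.23,.572,.118,.18,.228,0,0,0,0,.44,-.31,.07],loss='soft_l1').x
print('sheeter',r[:3],'held@cam',r[3:7],'bias',r[7:11],'chute0',r[11:])
print((f(r)[2*len(sh2):2*len(sh2)+10]*.4).reshape(-1,2))
d=R.from_euler('z',-r[2]).apply([*(r[:2]-r[3:5]),0])*1e3; print('needed shift sheeter frame mm',d,'dyaw',r[2]-r[6])
st=readout.read_state(); print(st['position'],np.arctan2(st['tool_rot'][1][1],st['tool_rot'][0][1]))
E
```

```text
clock: 7.9
position: [0.5692, 0.1239, 0.185]
tool_rot: [[-0.23, 0.973, 0.001], [0.973, 0.23, -0.001], [-0.001, 0.0, -1.0]]
wrist_force: [0.2, -0.7, -3.9]
width: 0.0515
finger_force: 30.0
sheeter [0.5704 0.1192 0.2295] held@cam [0.5709 0.1168 0.1792 0.2279] bias [-0.2502 -0.2463 -0.1305  0.318 ] chute0 [ 0.4399 -0.3095  0.0698]
[[ 0.4218 -0.1101]
 [ 0.384  -0.3265]
 [ 0.2179 -0.0944]
 [-0.0159 -0.1626]
 [ 1.3035  0.6521]]
needed shift sheeter frame mm [0.0749 2.3999 0.    ] dyaw 0.001659816679617926
[0.5692 0.1239 0.185 ] 0.232116772085855
```

```bash
python3 -m jog '[{"dx":0.03,"dy":0.1,"dz":0.1,"ax":0,"ay":0,"az":0,"fingers":-1},{"dx":0,"dy":0,"dz":0.2,"ax":0,"ay":0,"az":0,"fingers":-1},{"dx":0,"dy":0,"dz":0.2,"ax":0,"ay":0,"az":0,"fingers":-1},{"dx":0,"dy":0,"dz":0.2,"ax":0,"ay":0,"az":0,"fingers":-1},{"dx":0,"dy":0,"dz":0,"ax":0,"ay":0,"az":0,"fingers":-1}]'
python3 -m jog '[{"dx":0,"dy":0,"dz":0.1,"ax":0,"ay":0,"az":0,"fingers":-1},{"dx":0,"dy":0,"dz":0.1,"ax":0,"ay":0,"az":0,"fingers":-1},{"dx":0,"dy":0,"dz":0,"ax":0,"ay":0,"az":0,"fingers":-1}]'
```

```text
clock: 8.4
position: [0.5704, 0.1245, 0.1782]
tool_rot: [[-0.23, 0.973, 0.001], [0.973, 0.23, -0.0], [-0.001, 0.001, -1.0]]
wrist_force: [0.7, 0.7, -3.2]
width: 0.0518
finger_force: 30.0
clock: 8.7
position: [0.5707, 0.1246, 0.1766]
tool_rot: [[-0.23, 0.973, 0.002], [0.973, 0.23, -0.0], [-0.001, 0.002, -1.0]]
wrist_force: [1.9, 0.7, -2.2]
width: 0.052
finger_force: 29.9
```

```bash
python3 -m jog '[{"dx":0,"dy":0,"dz":0.1,"ax":0,"ay":0,"az":0,"fingers":-1},{"dx":0,"dy":0,"dz":0.1,"ax":0,"ay":0,"az":0,"fingers":-1},{"dx":0,"dy":0,"dz":0,"ax":0,"ay":0,"az":0,"fingers":-1}]'
python3 -m jog '[{"dx":0,"dy":0,"dz":0.1,"ax":0,"ay":0,"az":0,"fingers":-1},{"dx":0,"dy":0,"dz":0.1,"ax":0,"ay":0,"az":0,"fingers":-1},{"dx":0,"dy":0,"dz":0,"ax":0,"ay":0,"az":0,"fingers":-1}]'
python3 - <<'E'
from h import *
from plant import vision
d=vision.capture('scene'); np.savez('pics/scene2.npz',**d); c=vision.capture('top'); np.savez('pics/top2.npz',**c)
a=crop(d,225,180,125,85,6); b=cv2.resize(crop(c,222,160,28,28,8),(224,224)); a[:224,-224:]=b
cv2.imwrite('pics/c5.png',a)
E
```

```text
clock: 9.0
position: [0.5707, 0.1249, 0.1744]
tool_rot: [[-0.231, 0.973, 0.002], [0.973, 0.231, -0.0], [-0.001, 0.002, -1.0]]
wrist_force: [4.5, 2.8, -3.5]
width: 0.0518
finger_force: 29.9
clock: 9.3
position: [0.5709, 0.1248, 0.1726]
tool_rot: [[-0.23, 0.973, 0.002], [0.973, 0.23, -0.0], [-0.001, 0.002, -1.0]]
wrist_force: [5.0, 3.3, -1.9]
width: 0.0514
finger_force: 29.9
```

View pics/c5.png

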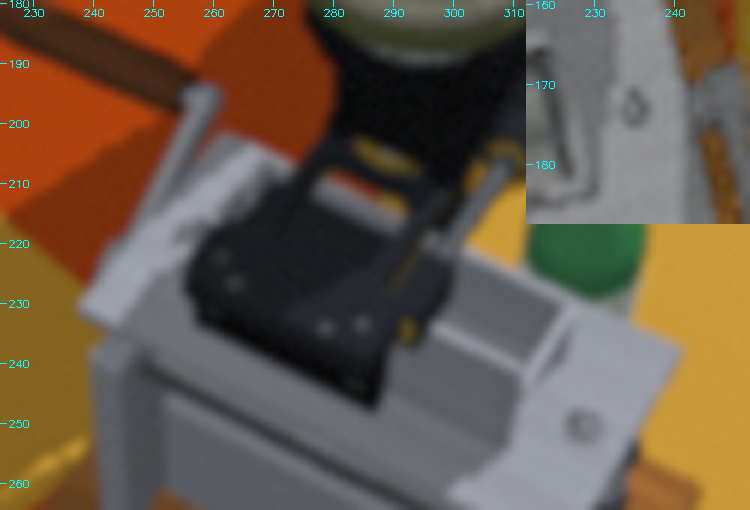

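The scene view shows both pins engaged: the thick pin sits in the large hole at (322,250) and the thin pin in the small hole at (256,218). I'll relieve the side force and keep lowering.

```bash
python3 -m jog '[{"dx":0.02,"dy":0.06,"dz":0,"ax":0,"ay":0,"az":0,"fingers":-1},{"dx":0,"dy":0,"dz":0.1,"ax":0,"ay":0,"az":0,"fingers":-1},{"dx":0,"dy":0,"dz":0.1,"ax":0,"ay":0,"az":0,"fingers":-1},{"dx":0,"dy":0,"dz":0,"ax":0,"ay":0,"az":0,"fingers":-1}]'
python3 -m jog '[{"dx":0,"dy":0,"dz":0.1,"ax":0,"ay":0,"az":0,"fingers":-1},{"dx":0,"dy":0,"dz":0.1,"ax":0,"ay":0,"az":0,"fingers":-1},{"dx":0,"dy":0,"dz":0,"ax":0,"ay":0,"az":0,"fingers":-1}]'
```

```text
clock: 9.8
position: [0.571, 0.1248, 0.1703]
tool_rot: [[-0.23, 0.973, 0.001], [0.973, 0.23, -0.0], [-0.001, 0.001, -1.0]]
wrist_force: [3.7, 2.3, -2.2]
width: 0.0518
finger_force: 29.9
clock: 10.1
position: [0.571, 0.1248, 0.1683]
tool_rot: [[-0.23, 0.973, 0.001], [0.973, 0.23, -0.0], [-0.001, 0.001, -1.0]]
wrist_force: [2.8, 2.7, -0.8]
width: 0.0516
finger_force: 29.9
```

```bash
python3 -m jog '[{"dx":0.02,"dy":0.03,"dz":0.1,"ax":0,"ay":0,"az":0,"fingers":-1},{"dx":0,"dy":0,"dz":0,"ax":0,"ay":0,"az":0,"fingers":-1}]'
python3 -m jog '[{"dx":0,"dy":0,"dz":0.1,"ax":0,"ay":0,"az":0,"fingers":-1},{"dx":0,"dy":0,"dz":0,"ax":0,"ay":0,"az":0,"fingers":-1}]'
python3 -m jog '[{"dx":0,"dy":0,"dz":0.1,"ax":0,"ay":0,"az":0,"fingers":-1},{"dx":0,"dy":0,"dz":0,"ax":0,"ay":0,"az":0,"fingers":-1}]'
```

```text
clock: 10.3
position: [0.571, 0.125, 0.1676]
tool_rot: [[-0.23, 0.973, 0.001], [0.973, 0.23, -0.0], [-0.0, 0.001, -1.0]]
wrist_force: [0.7, 2.2, 3.7]
width: 0.0518
finger_force: 30.0
clock: 10.5
position: [0.571, 0.125, 0.1676]
tool_rot: [[-0.229, 0.973, 0.001], [0.973, 0.229, 0.0], [-0.0, 0.001, -1.0]]
wrist_force: [-3.6, 1.1, 12.9]
width: 0.0521
finger_force: 30.0
clock: 10.7
position: [0.5711, 0.125, 0.1675]
tool_rot: [[-0.229, 0.973, 0.001], [0.973, 0.229, 0.001], [0.0, 0.001, -1.0]]
wrist_force: [-5.9, -0.1, 21.2]
width: 0.0517
finger_force: 30.0
```

Descent stalls at 0.1675 while the force climbs, which means the chute is seated at about 150 mm. I'll ease off, open, and retreat.

```bash
python3 -m jog '[{"dx":0,"dy":0,"dz":-0.2,"ax":0,"ay":0,"az":0,"fingers":-1},{"dx":0,"dy":0,"dz":0,"ax":0,"ay":0,"az":0,"fingers":1},{"dx":0,"dy":0,"dz":0,"ax":0,"ay":0,"az":0,"fingers":1},{"dx":0,"dy":0,"dz":0,"ax":0,"ay":0,"az":0,"fingers":1},{"dx":0,"dy":0,"dz":0,"ax":0,"ay":0,"az":0,"fingers":1}]'
python3 -m jog '[{"dx":0,"dy":0,"dz":0,"ax":0,"ay":0,"az":0,"fingers":1},{"dx":0,"dy":0,"dz":0,"ax":0,"ay":0,"az":0,"fingers":1},{"dx":0,"dy":0,"dz":0,"ax":0,"ay":0,"az":0,"fingers":1},{"dx":0,"dy":0,"dz":-0.5,"ax":0,"ay":0,"az":0,"fingers":1},{"dx":0,"dy":0,"dz":-1,"ax":0,"ay":0,"az":0,"fingers":1}]'
python3 -m jog '[{"dx":0,"dy":0,"dz":-3,"ax":0,"ay":0,"az":0,"fingers":1},{"dx":0,"dy":0,"dz":-4,"ax":0,"ay":0,"az":0,"fingers":1},{"dx":0,"dy":0,"dz":-4,"ax":0,"ay":0,"az":0,"fingers":1},{"dx":0,"dy":0,"dz":-2,"ax":0,"ay":0,"az":0,"fingers":1},{"dx":0,"dy":0,"dz":0,"ax":0,"ay":0,"az":0,"fingers":1}]'
sed -i 's/"fingers":-1}/"fingers":1}/' h.py
python3 - <<'E'
from h import *
from fit0 import pose
ps=np.array([.5704,.1192,0,.2305])
g=pose(ps,(80*np.sin(-.957),-190,118+80*np.cos(-.957))); print('grip',g)
D=down(.2305)
plan([(g+[0,0,.13],D,4.5)])
E
```

```text
clock: 11.2
position: [0.5709, 0.1248, 0.1669]
tool_rot: [[-0.23, 0.973, 0.0], [0.973, 0.23, -0.001], [-0.001, 0.0, -1.0]]
wrist_force: [0.1, 0.7, -0.3]
width: 0.0761
finger_force: 0.0
clock: 11.7
position: [0.5707, 0.125, 0.1823]
tool_rot: [[-0.23, 0.973, -0.0], [0.973, 0.23, -0.001], [-0.001, -0.0, -1.0]]
wrist_force: [1.2, -0.4, 1.0]
width: 0.0871
finger_force: 0.0
clock: 12.2
position: [0.5723, 0.1252, 0.3167]
tool_rot: [[-0.23, 0.973, 0.007], [0.973, 0.23, 0.002], [0.0, 0.007, -1.0]]
wrist_force: [0.5, -0.7, 0.2]
width: 0.0872
finger_force: 0.0
grip [ 0.5501 -0.0807  0.1641]
[{"dx":-3.91,"dy":-1.38,"dz":0.44,"ax":0.001,"ay":-0,"az":0,"fingers":1},{"dx":-3.91,"dy":-1.38,"dz":0.44,"ax":0.001,"ay":-0,"az":0,"fingers":1},{"dx":-3.91,"dy":-1.38,"dz":0.44,"ax":0.001,"ay":-0,"az":0,"fingers":1},{"dx":-3.91,"dy":-1.38,"dz":0.45,"ax":0.001,"ay":-0,"az":0,"fingers":1},{"dx":-3.91,"dy":-1.38,"dz":0.45,"ax":0.001,"ay":-0,"az":0,"fingers":1}]
-- [ 0.5502 -0.0809  0.2941]
```

```bash
python3 -m jog '[{"dx":-3.9,"dy":-1.4,"dz":0.5,"ax":0,"ay":0,"az":0,"fingers":1},{"dx":-3.9,"dy":-1.4,"dz":0.5,"ax":0,"ay":0,"az":0,"fingers":1},{"dx":-3.9,"dy":-1.4,"dz":0.5,"ax":0,"ay":0,"az":0,"fingers":1},{"dx":-3.9,"dy":-1.4,"dz":0.4,"ax":0,"ay":0,"az":0,"fingers":1},{"dx":-3.9,"dy":-1.4,"dz":0.4,"ax":0,"ay":0,"az":0,"fingers":1}]'
python3 -m jog '[{"dx":0,"dy":0,"dz":0,"ax":0,"ay":0,"az":0,"fingers":1},{"dx":0,"dy":0,"dz":0,"ax":0,"ay":0,"az":0,"fingers":1}]'
python3 - <<'E'
from h import *
from plant import vision
from fit0 import pose
d=vision.capture('scene'); np.savez('pics/scene3.npz',**d)
cv2.imwrite('pics/c6.png',crop(d,205,160,145,110,5.4))
ps=np.array([.5704,.1192,0,.2305])
c=d
print('flush corners',proj(c,pose(ps,[(55,-108,156),(-55,108,156),(55,108,156)])).round(1).tolist())
print('handle',proj(c,pose(ps,[(80*np.sin(-.957),y,118+80*np.cos(-.957)) for y in(-132,-232)])).round(1).tolist())
g=pose(ps,(80*np.sin(-.957),-190,118+80*np.cos(-.957)))
plan([(g-[0,0,.019],down(.2305),3)])
E
```

```text
clock: 12.7
position: [0.5469, -0.0823, 0.2889]
tool_rot: [[-0.23, 0.973, 0.001], [0.973, 0.23, -0.0], [-0.0, 0.001, -1.0]]
wrist_force: [0.9, -0.1, 0.6]
width: 0.0869
finger_force: 0.0
clock: 12.9
position: [0.5473, -0.0816, 0.2891]
tool_rot: [[-0.228, 0.974, 0.001], [0.974, 0.228, -0.0], [-0.0, 0.001, -1.0]]
wrist_force: [-0.3, 1.6, -0.2]
width: 0.0872
finger_force: 0.0
flush corners [[237.9, 231.9], [338.3, 238.6], [318.3, 273.3]]
handle [[255.9, 194.5], [224.9, 180.2]]
[{"dx":-0.02,"dy":0.04,"dz":2.88,"ax":0,"ay":0,"az":0,"fingers":1},{"dx":-0.02,"dy":0.04,"dz":2.88,"ax":0,"ay":0,"az":0,"fingers":1},{"dx":-0.02,"dy":0.04,"dz":2.88,"ax":0,"ay":0,"az":0,"fingers":1},{"dx":-0.02,"dy":0.04,"dz":2.88,"ax":0,"ay":0,"az":0,"fingers":1},{"dx":-0.02,"dy":0.04,"dz":2.88,"ax":0,"ay":0,"az":0,"fingers":1}]
-- [ 0.5499 -0.0807  0.1451]
```

View pics/c6.png

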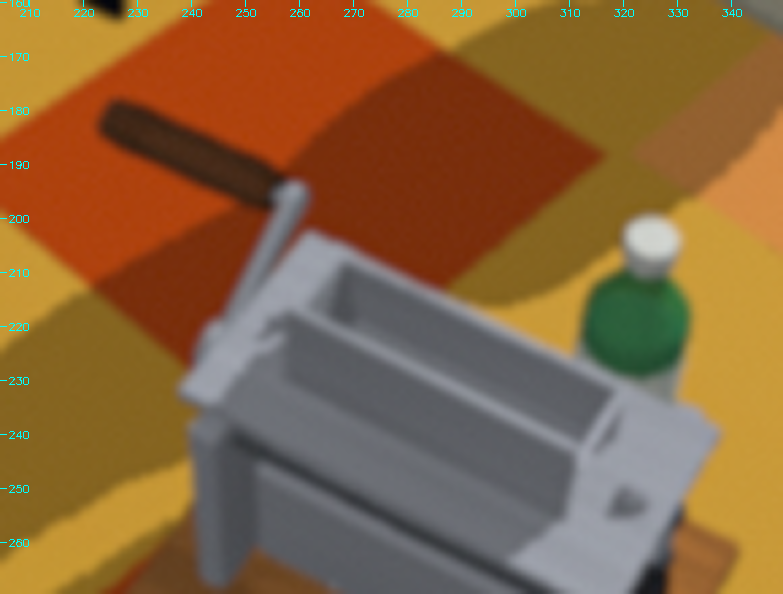

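The scene view shows the chute flush on the cheeks: its corners at (237.5,231.7) and (337.8,239.5) match the flush prediction to within a pixel. The handle is where it was, from (256,195) to about (225,181).

```bash
python3 -m jog '[{"dx":-0.02,"dy":0.04,"dz":2.9,"ax":0,"ay":0,"az":0,"fingers":1},{"dx":-0.02,"dy":0.04,"dz":2.9,"ax":0,"ay":0,"az":0,"fingers":1},{"dx":-0.02,"dy":0.04,"dz":2.9,"ax":0,"ay":0,"az":0,"fingers":1},{"dx":-0.02,"dy":0.04,"dz":2.9,"ax":0,"ay":0,"az":0,"fingers":1},{"dx":-0.02,"dy":0.04,"dz":2.8,"ax":0,"ay":0,"az":0,"fingers":1}]'
python3 -m jog '[{"dx":0,"dy":0,"dz":0,"ax":0,"ay":0,"az":0,"fingers":1},{"dx":0,"dy":0,"dz":0,"ax":0,"ay":0,"az":0,"fingers":0.2},{"dx":0,"dy":0,"dz":0,"ax":0,"ay":0,"az":0,"fingers":-0.2},{"dx":0,"dy":0,"dz":0,"ax":0,"ay":0,"az":0,"fingers":-0.2},{"dx":0,"dy":0,"dz":0,"ax":0,"ay":0,"az":0,"fingers":-0.2}]'
python3 -m jog '[{"dx":0,"dy":0,"dz":0,"ax":0,"ay":0,"az":0,"fingers":-0.2},{"dx":0,"dy":0,"dz":0,"ax":0,"ay":0,"az":0,"fingers":-0.2},{"dx":0,"dy":0,"dz":0,"ax":0,"ay":0,"az":0,"fingers":-0.2}]'
python3 - <<'E'
from plant import vision
from h import *
from fit0 import pose
ps=np.array([.5704,.1192,0,.2305])
print(pose(ps,(80*np.sin(-.957),-190,118+80*np.cos(-.957))))
E
```

```text
clock: 13.45
position: [0.5501, -0.0793, 0.144]
tool_rot: [[-0.233, 0.973, 0.001], [0.973, 0.233, -0.0], [-0.0, 0.001, -1.0]]
wrist_force: [0.5, 0.6, -0.2]
width: 0.0871
finger_force: 0.0
clock: 13.95
position: [0.5506, -0.0813, 0.1464]
tool_rot: [[-0.23, 0.973, 0.003], [0.973, 0.23, -0.0], [-0.001, 0.003, -1.0]]
wrist_force: [0.3, -0.1, -0.2]
width: 0.0627
finger_force: 0.0
clock: 14.25
position: [0.5501, -0.0814, 0.1455]
tool_rot: [[-0.23, 0.973, 0.001], [0.973, 0.23, -0.0], [-0.001, 0.001, -1.0]]
wrist_force: [-0.2, 0.3, 0.2]
width: 0.0399
finger_force: 0.0
[ 0.5501 -0.0807  0.1641]
```

```bash
python3 -m jog '[{"dx":0,"dy":0,"dz":0,"ax":0,"ay":0,"az":0,"fingers":-1},{"dx":0,"dy":0,"dz":0,"ax":0,"ay":0,"az":0,"fingers":-1},{"dx":0,"dy":0,"dz":0,"ax":0,"ay":0,"az":0,"fingers":-1},{"dx":0,"dy":0,"dz":0,"ax":0,"ay":0,"az":0,"fingers":-1},{"dx":0,"dy":0,"dz":0,"ax":0,"ay":0,"az":0,"fingers":-1}]'
python3 -m jog '[{"dx":0,"dy":0,"dz":0,"ax":0,"ay":0,"az":0,"fingers":-1}]'
cat > circ.py <<'E'
# rows for circle: per row, dy,dz (cm) for handle angle from a to b at step
from h import *; import sys
def rows(a,b,n,per=5,off=(0,0)):
    L=np.linspace(a,b,n+1); x=8*np.sin(L); z=8*np.cos(L)
    for i in range(n): print(f'{i:2d} phi {L[i+1]:.3f} dy {x[i+1]-x[i]:.2f} dz {-(z[i+1]-z[i]):.2f}')
def where(ps=(.5704,.1192,0,.2305)):
    from plant import readout
    s=readout.read_state(); L=R.from_euler('z',-ps[3]).apply(np.array(s['position'])-[*ps[:2],0])*1e3
    x,z=L[0],L[2]+19-118; print('phi',round(np.arctan2(x,z),3),'r',round(np.hypot(x,z),1),'y',round(L[1],1),'F tool',np.round(np.array(s['tool_rot']).T@s['wrist_force'],1),s['clock'],s['width'],'J',np.round(s['joints'],0))
E
python3 -c "
from circ import *
where(); a=-.957; rows(a,a+2*np.pi,40)"
```

```text
clock: 14.75
position: [0.5509, -0.0811, 0.1456]
tool_rot: [[-0.23, 0.973, 0.003], [0.973, 0.23, -0.0], [-0.001, 0.003, -1.0]]
wrist_force: [5.8, 0.5, -2.6]
width: 0.0238
finger_force: 30.0
clock: 14.85
position: [0.5509, -0.0811, 0.1456]
tool_rot: [[-0.23, 0.973, 0.003], [0.973, 0.23, -0.0], [-0.001, 0.003, -1.0]]
wrist_force: [4.6, 0.2, -2.2]
width: 0.0237
finger_force: 30.0
phi -0.947 r 79.8 y -190.5 F tool [-0.8  4.5  2.3] 14.85 0.02367693889535314 J [-26.  15.  35. 102.  -9.  66.  25.]
 0 phi -0.800 dy 0.80 dz -0.97
 1 phi -0.643 dy 0.94 dz -0.83
 2 phi -0.486 dy 1.06 dz -0.67
 3 phi -0.329 dy 1.15 dz -0.50
 4 phi -0.172 dy 1.22 dz -0.31
 5 phi -0.015 dy 1.25 dz -0.12
 6 phi 0.143 dy 1.25 dz 0.08
 7 phi 0.300 dy 1.22 dz 0.28
 8 phi 0.457 dy 1.17 dz 0.46
 9 phi 0.614 dy 1.08 dz 0.64
10 phi 0.771 dy 0.97 dz 0.80
11 phi 0.928 dy 0.83 dz 0.94
12 phi 1.085 dy 0.67 dz 1.06
13 phi 1.242 dy 0.50 dz 1.15
14 phi 1.399 dy 0.31 dz 1.22
15 phi 1.556 dy 0.12 dz 1.25
16 phi 1.713 dy -0.08 dz 1.25
17 phi 1.870 dy -0.28 dz 1.22
18 phi 2.028 dy -0.46 dz 1.17
19 phi 2.185 dy -0.64 dz 1.08
20 phi 2.342 dy -0.80 dz 0.97
21 phi 2.499 dy -0.94 dz 0.83
22 phi 2.656 dy -1.06 dz 0.67
23 phi 2.813 dy -1.15 dz 0.50
24 phi 2.970 dy -1.22 dz 0.31
25 phi 3.127 dy -1.25 dz 0.12
26 phi 3.284 dy -1.25 dz -0.08
27 phi 3.441 dy -1.22 dz -0.28
28 phi 3.598 dy -1.17 dz -0.46
29 phi 3.755 dy -1.08 dz -0.64
30 phi 3.912 dy -0.97 dz -0.80
31 phi 4.070 dy -0.83 dz -0.94
32 phi 4.227 dy -0.67 dz -1.06
33 phi 4.384 dy -0.50 dz -1.15
34 phi 4.541 dy -0.31 dz -1.22
35 phi 4.698 dy -0.12 dz -1.25
36 phi 4.855 dy 0.08 dz -1.25
37 phi 5.012 dy 0.28 dz -1.22
38 phi 5.169 dy 0.46 dz -1.17
39 phi 5.326 dy 0.64 dz -1.08
```

```bash
python3 -m jog '[{"dx":0,"dy":0.8,"dz":-0.97,"ax":0,"ay":0,"az":0,"fingers":-1},{"dx":0,"dy":0.94,"dz":-0.83,"ax":0,"ay":0,"az":0,"fingers":-1},{"dx":0,"dy":1.06,"dz":-0.67,"ax":0,"ay":0,"az":0,"fingers":-1},{"dx":0,"dy":1.15,"dz":-0.5,"ax":0,"ay":0,"az":0,"fingers":-1},{"dx":0,"dy":1.22,"dz":-0.31,"ax":0,"ay":0,"az":0,"fingers":-1}]' | grep force
python3 -c "
from circ import *
where()"
python3 -m jog '[{"dx":0,"dy":1.25,"dz":-0.12,"ax":0,"ay":0,"az":0,"fingers":-1},{"dx":0,"dy":1.25,"dz":0.08,"ax":0,"ay":0,"az":0,"fingers":-1},{"dx":0,"dy":1.22,"dz":0.28,"ax":0,"ay":0,"az":0,"fingers":-1}]' | grep force
python3 -c "
from circ import *
where()"
```

```text
wrist_force: [-12.2, 1.0, 25.5]
finger_force: 30.0
phi -0.182 r 82.8 y -190.9 F tool [  3.7 -11.6 -25.5] 15.35 0.02364162142671704 J [-25.  20.  35.  92. -12.  72.  25.]
wrist_force: [1.1, 4.1, 19.4]
finger_force: 30.0
phi 0.311 r 84.9 y -190.6 F tool [  3.7   2.2 -19.4] 15.65 0.02418055967159953 J [-24.  25.  34.  86. -14.  73.  25.]
```

```bash
cat >> circ.py <<'E'
def go(cmd,c,a,b,n): # cmd xz mm now, centre c, handle angle a (now) .. b ; correction spread over first 3 rows
    L=np.linspace(a,b,n+1)[1:]; T=np.c_[c[0]+80*np.sin(L),c[1]+80*np.cos(L)]
    p=np.array(cmd,float); e=np.array(cmd)-[c[0]+80*np.sin(a),c[1]+80*np.cos(a)]
    for i,t in enumerate(T):
        t=t+e*max(0,1-(i+1)/3); d=np.round((t-p)/10,2); p=p+d*10; print(f'{i} phi {L[i]:.3f} dy {d[0]:.2f} dz {-d[1]:.2f}  xz {p.round(1)}')
E
python3 -c "
from circ import *
go((24,77),(3.3,3.3),.285,2*np.pi-1.004,32)"
```

```text
0 phi 0.441 dy 1.23 dz 0.34  xz [36.3 73.6]
1 phi 0.597 dy 1.14 dz 0.52  xz [47.7 68.4]
2 phi 0.753 dy 1.03 dz 0.67  xz [58.  61.7]
3 phi 0.909 dy 0.84 dz 0.93  xz [66.4 52.4]
4 phi 1.065 dy 0.69 dz 1.04  xz [73.3 42. ]
5 phi 1.221 dy 0.52 dz 1.13  xz [78.5 30.7]
6 phi 1.377 dy 0.33 dz 1.20  xz [81.8 18.7]
7 phi 1.534 dy 0.14 dz 1.24  xz [83.2  6.3]
8 phi 1.690 dy -0.05 dz 1.25  xz [82.7 -6.2]
9 phi 1.846 dy -0.24 dz 1.22  xz [ 80.3 -18.4]
10 phi 2.002 dy -0.43 dz 1.17  xz [ 76.  -30.1]
11 phi 2.158 dy -0.61 dz 1.09  xz [ 69.9 -41. ]
12 phi 2.314 dy -0.77 dz 0.98  xz [ 62.2 -50.8]
13 phi 2.470 dy -0.91 dz 0.85  xz [ 53.1 -59.3]
14 phi 2.626 dy -1.04 dz 0.70  xz [ 42.7 -66.3]
15 phi 2.782 dy -1.13 dz 0.53  xz [ 31.4 -71.6]
16 phi 2.938 dy -1.19 dz 0.35  xz [ 19.5 -75.1]
17 phi 3.094 dy -1.24 dz 0.15  xz [  7.1 -76.6]
18 phi 3.250 dy -1.25 dz -0.04  xz [ -5.4 -76.2]
19 phi 3.406 dy -1.22 dz -0.23  xz [-17.6 -73.9]
20 phi 3.562 dy -1.18 dz -0.42  xz [-29.4 -69.7]
21 phi 3.719 dy -1.09 dz -0.59  xz [-40.3 -63.8]
22 phi 3.875 dy -0.99 dz -0.76  xz [-50.2 -56.2]
23 phi 4.031 dy -0.86 dz -0.91  xz [-58.8 -47.1]
24 phi 4.187 dy -0.71 dz -1.03  xz [-65.9 -36.8]
25 phi 4.343 dy -0.54 dz -1.12  xz [-71.3 -25.6]
26 phi 4.499 dy -0.36 dz -1.19  xz [-74.9 -13.7]
27 phi 4.655 dy -0.17 dz -1.24  xz [-76.6  -1.3]
28 phi 4.811 dy 0.03 dz -1.25  xz [-76.3  11.2]
29 phi 4.967 dy 0.22 dz -1.23  xz [-74.1  23.5]
30 phi 5.123 dy 0.41 dz -1.17  xz [-70.   35.2]
31 phi 5.279 dy 0.58 dz -1.11  xz [-64.2  46.3]
```

```bash
python3 -m jog '[{"dx":0,"dy":1.23,"dz":0.34,"ax":0,"ay":0,"az":0,"fingers":-1},{"dx":0,"dy":1.14,"dz":0.52,"ax":0,"ay":0,"az":0,"fingers":-1},{"dx":0,"dy":1.03,"dz":0.67,"ax":0,"ay":0,"az":0,"fingers":-1},{"dx":0,"dy":0.84,"dz":0.93,"ax":0,"ay":0,"az":0,"fingers":-1}]' | grep force
python3 -c "
from circ import *
where()"
python3 -m jog '[{"dx":0,"dy":0.69,"dz":1.04,"ax":0,"ay":0,"az":0,"fingers":-1},{"dx":0,"dy":0.52,"dz":1.13,"ax":0,"ay":0,"az":0,"fingers":-1},{"dx":0,"dy":0.33,"dz":1.2,"ax":0,"ay":0,"az":0,"fingers":-1},{"dx":0,"dy":0.14,"dz":1.24,"ax":0,"ay":0,"az":0,"fingers":-1}]' | grep force
python3 -c "
from circ import *
where()"
```

```text
wrist_force: [-0.5, 1.4, 5.2]
finger_force: 30.0
phi 0.899 r 85.8 y -190.0 F tool [ 1.5 -0.1 -5.2] 16.05 0.024115294875398097 J [-22.  31.  33.  81. -17.  73.  25.]
wrist_force: [2.4, 2.0, 4.2]
finger_force: 30.0
phi 1.498 r 83.8 y -189.9 F tool [ 1.4  2.8 -4.2] 16.45 0.02380688418236983 J [-21.  35.  31.  81. -19.  69.  26.]
```

Forces are now low and the circle fits, so I'll continue.

```bash
python3 -m jog '[{"dx":0,"dy":-0.05,"dz":1.25,"ax":0,"ay":0,"az":0,"fingers":-1},{"dx":0,"dy":-0.24,"dz":1.22,"ax":0,"ay":0,"az":0,"fingers":-1},{"dx":0,"dy":-0.43,"dz":1.17,"ax":0,"ay":0,"az":0,"fingers":-1},{"dx":0,"dy":-0.61,"dz":1.09,"ax":0,"ay":0,"az":0,"fingers":-1}]' | grep force
python3 -c "
from circ import *
where()"
python3 -m jog '[{"dx":0,"dy":-0.77,"dz":0.98,"ax":0,"ay":0,"az":0,"fingers":-1},{"dx":0,"dy":-0.91,"dz":0.85,"ax":0,"ay":0,"az":0,"fingers":-1},{"dx":0,"dy":-1.04,"dz":0.7,"ax":0,"ay":0,"az":0,"fingers":-1},{"dx":0,"dy":-1.13,"dz":0.53,"ax":0,"ay":0,"az":0,"fingers":-1}]' | grep force
python3 -c "
from circ import *
where()"
```

```text
wrist_force: [-1.7, 4.2, 5.9]
finger_force: 30.0
phi 2.125 r 80.5 y -190.0 F tool [ 4.4 -0.7 -5.9] 16.85 0.023944700245631435 J [-21.  36.  31.  86. -20.  64.  27.]
wrist_force: [-3.2, 5.9, 17.4]
finger_force: 30.0
phi 2.745 r 77.4 y -190.1 F tool [  6.5  -1.8 -17.4] 17.25 0.024059377128374627 J [-21.  34.  30.  93. -20.  58.  28.]
```

```bash
python3 -m jog '[{"dx":0,"dy":-1.19,"dz":0.25,"ax":0,"ay":0,"az":0,"fingers":-1},{"dx":0,"dy":-1.24,"dz":0.05,"ax":0,"ay":0,"az":0,"fingers":-1},{"dx":0,"dy":-1.25,"dz":-0.08,"ax":0,"ay":0,"az":0,"fingers":-1},{"dx":0,"dy":-1.22,"dz":-0.23,"ax":0,"ay":0,"az":0,"fingers":-1}]' | grep force
python3 -c "
from circ import *
where()"
python3 -m jog '[{"dx":0,"dy":-1.18,"dz":-0.42,"ax":0,"ay":0,"az":0,"fingers":-1},{"dx":0,"dy":-1.09,"dz":-0.59,"ax":0,"ay":0,"az":0,"fingers":-1},{"dx":0,"dy":-0.99,"dz":-0.76,"ax":0,"ay":0,"az":0,"fingers":-1},{"dx":0,"dy":-0.86,"dz":-0.91,"ax":0,"ay":0,"az":0,"fingers":-1}]' | grep force
python3 -c "
from circ import *
where()"
```

```text
wrist_force: [4.7, 3.8, 3.6]
finger_force: 30.0
phi -2.884 r 74.5 y -190.4 F tool [ 2.6  5.5 -3.6] 17.65 0.02441731840906581 J [-23.  29.  31. 101. -18.  55.  29.]
wrist_force: [8.9, 4.4, 0.1]
finger_force: 30.0
phi -2.216 r 74.4 y -190.6 F tool [ 2.2  9.7 -0.1] 18.05 0.02446144249767385 J [-24.  22.  33. 106. -15.  56.  29.]
```

```bash
python3 -m jog '[{"dx":0,"dy":-0.71,"dz":-1.03,"ax":0,"ay":0,"az":0,"fingers":-1},{"dx":0,"dy":-0.54,"dz":-1.12,"ax":0,"ay":0,"az":0,"fingers":-1},{"dx":0,"dy":-0.36,"dz":-1.19,"ax":0,"ay":0,"az":0,"fingers":-1},{"dx":0,"dy":-0.17,"dz":-1.24,"ax":0,"ay":0,"az":0,"fingers":-1}]' | grep force
python3 -c "
from circ import *
where()"
python3 -m jog '[{"dx":0,"dy":0.03,"dz":-1.25,"ax":0,"ay":0,"az":0,"fingers":-1},{"dx":0,"dy":0.22,"dz":-1.23,"ax":0,"ay":0,"az":0,"fingers":-1},{"dx":0,"dy":0.41,"dz":-1.1,"ax":0,"ay":0,"az":0,"fingers":-1},{"dx":0,"dy":0.5,"dz":-0.9,"ax":0,"ay":0,"az":0,"fingers":-1},{"dx":0,"dy":0,"dz":0,"ax":0,"ay":0,"az":0,"fingers":-1}]' | grep -E 'force|pos'
python3 -c "
from circ import *
where()"
```

```text
wrist_force: [12.6, 4.4, -4.8]
finger_force: 30.0
phi -1.557 r 76.7 y -190.6 F tool [ 1.3 13.3  4.9] 18.45 0.023705467050974368 J [-26.  17.  35. 106. -11.  60.  27.]
position: [0.5503, -0.0813, 0.1446]
wrist_force: [6.2, 3.0, -1.0]
finger_force: 30.0
phi -0.962 r 79.7 y -190.6 F tool [1.5 6.8 1.1] 18.95 0.02405079615684559 J [-27.  15.  36. 102. -10.  66.  25.]
```

```bash
python3 -m jog '[{"dx":0,"dy":0.1,"dz":-0.15,"ax":0,"ay":0,"az":0,"fingers":-1},{"dx":0,"dy":0,"dz":0,"ax":0,"ay":0,"az":0,"fingers":-1}]' | grep -E 'force|pos'
python3 -c "
from circ import *
where()"
python3 -m jog '[{"dx":0,"dy":0,"dz":0,"ax":0,"ay":0,"az":0,"fingers":1},{"dx":0,"dy":0,"dz":0,"ax":0,"ay":0,"az":0,"fingers":1},{"dx":0,"dy":0,"dz":0,"ax":0,"ay":0,"az":0,"fingers":1},{"dx":0,"dy":0,"dz":0,"ax":0,"ay":0,"az":0,"fingers":1},{"dx":0,"dy":0,"dz":0,"ax":0,"ay":0,"az":0,"fingers":1}]' | grep -E 'width|pos'
python3 -m jog '[{"dx":0,"dy":0,"dz":0,"ax":0,"ay":0,"az":0,"fingers":1},{"dx":0,"dy":0,"dz":0,"ax":0,"ay":0,"az":0,"fingers":1},{"dx":0,"dy":0,"dz":0,"ax":0,"ay":0,"az":0,"fingers":1},{"dx":0,"dy":0,"dz":-1,"ax":0,"ay":0,"az":0,"fingers":1},{"dx":0,"dy":0,"dz":-2,"ax":0,"ay":0,"az":0,"fingers":1}]' | grep -E 'width|pos|force'
python3 -m jog '[{"dx":0,"dy":0,"dz":-4,"ax":0,"ay":0,"az":0,"fingers":1},{"dx":0,"dy":0,"dz":-4,"ax":0,"ay":0,"az":0,"fingers":1},{"dx":0,"dy":0,"dz":-3.5,"ax":0,"ay":0,"az":0,"fingers":1},{"dx":0,"dy":0,"dz":0,"ax":0,"ay":0,"az":0,"fingers":1},{"dx":0,"dy":0,"dz":0,"ax":0,"ay":0,"az":0,"fingers":1}]' | grep -E 'width|pos|force'
python3 - <<'E'
from h import *
from plant import vision
d=vision.capture('scene'); np.savez('pics/scene4.npz',**d)
s3=load('scene3'); m=np.vstack([crop(s3,205,165,150,60,5),crop(d,205,165,150,60,5)])
cv2.imwrite('pics/c7.png',m)
# handle shift: phase correlation on a patch round the arm's end and handle
from fit0 import pose
for n,(x0,y0,w,h) in {'handle':(220,174,36,26),'arm':(248,190,16,16),'chute':(280,225,64,45)}.items():
    a=cv2.cvtColor(s3['img'],7)[y0:y0+h,x0:x0+w].astype(np.float32); b=cv2.cvtColor(d['img'],7)[y0:y0+h,x0:x0+w].astype(np.float32)
    print(n,cv2.phaseCorrelate(a,b,cv2.createHanningWindow((w,h),cv2.CV_32F)))
ps=np.array([.5704,.1192,0,.2305])
q=[proj(d,pose(ps,(80*np.sin(p),-132,118+80*np.cos(p))))[0] for p in(-.96,-.86)]; print('px per .1rad',q[1]-q[0])
E
```

```text
position: [0.5504, -0.0812, 0.145]
wrist_force: [7.3, 1.3, -5.2]
finger_force: 30.0
phi -0.957 r 79.8 y -190.6 F tool [-0.4  7.4  5.2] 19.15 0.0241685016512707 J [-27.  15.  36. 102. -10.  66.  25.]
position: [0.5507, -0.0814, 0.1461]
width: 0.0562
position: [0.5501, -0.0811, 0.176]
wrist_force: [0.3, 0.9, 0.7]
width: 0.0859
finger_force: 0.0
position: [0.5511, -0.0812, 0.2922]
wrist_force: [0.2, 0.2, 0.8]
width: 0.087
finger_force: 0.0
handle ((0.27199485130922696, 0.5877853429011299), 1.074263017854573)
arm ((0.4873695995368017, 0.21238867058213984), 0.9820397421717644)
chute ((0.035805298265255914, 0.48688055406869424), 0.8812904520167245)
px per .1rad [-1.0305 -0.4179]
```

View pics/c7.png

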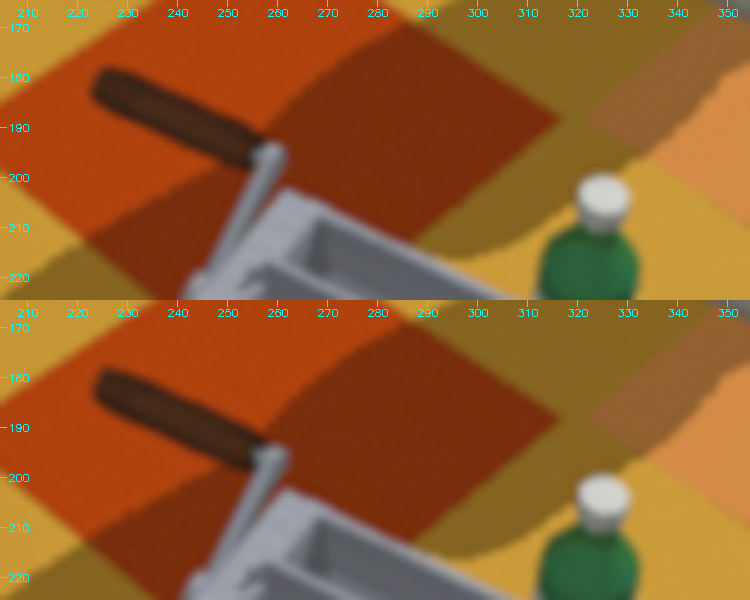

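The top tile is before the turn and the bottom one after: the handle is back at about the same place (arm end near (259,195)) within half a pixel, and the chute is still seated. I'll measure the residual more carefully.

Run:
```python
from h import *
s3,d=load('scene3'),load('scene4')
for n,(x0,y0,w,h) in {'handle':(218,174,40,28),'arm':(244,190,20,28),'chute':(300,225,48,48),'bottle':(308,198,30,30),'cheek':(236,236,20,40),'chuteL':(236,200,40,36)}.items():
    f=lambda c:cv2.cvtColor(c['img'],7)[y0:y0+h,x0:x0+w].astype(np.float32)
    W=np.eye(2,3,dtype=np.float32); r,W=cv2.findTransformECC(f(s3),f(d),W,cv2.MOTION_TRANSLATION,(3,200,1e-6),None,3); print(n,r,W[:,2])
```

```text
handle 0.9473827378688068 [0.2791 0.2637]
arm 0.9926666950428357 [0.1447 0.1247]
chute 0.9999553421255286 [ 0.0041 -0.0012]
bottle 0.999967448004671 [-0.0041 -0.0084]
cheek 0.9999327739351204 [0.0063 0.0038]
chuteL 0.9993175548005555 [ 0.0596 -0.0057]
```

The chute is unmoved. The handle is about 0.045 rad (3–4 mm) short of its start, so I'll regrip and nudge it.

```bash
python3 -c "
from circ import *
where()
from plant import readout
ps=(.5704,.1192,0,.2305); s=readout.read_state()
f=lambda p:R.from_euler('z',-ps[3]).apply(np.array(p)-[*ps[:2],0])*1e3
print('now',f(s['position']),'held end',f([.5504,-.0812,.145]))"
python3 -m jog '[{"dx":0,"dy":0.2,"dz":3,"ax":0,"ay":0,"az":0,"fingers":1},{"dx":0,"dy":0,"dz":4,"ax":0,"ay":0,"az":0,"fingers":1},{"dx":0,"dy":0,"dz":4,"ax":0,"ay":0,"az":0,"fingers":1},{"dx":0,"dy":0,"dz":3.3,"ax":0,"ay":0,"az":0,"fingers":1},{"dx":0,"dy":0,"dz":0,"ax":0,"ay":0,"az":0,"fingers":1}]' | grep -E 'pos|force'
python3 -m jog '[{"dx":0,"dy":0,"dz":0,"ax":0,"ay":0,"az":0,"fingers":0},{"dx":0,"dy":0,"dz":0,"ax":0,"ay":0,"az":0,"fingers":0},{"dx":0,"dy":0,"dz":0,"ax":0,"ay":0,"az":0,"fingers":0},{"dx":0,"dy":0,"dz":0,"ax":0,"ay":0,"az":0,"fingers":0}]' | grep -E 'pos|force|wid'
python3 -c "
from circ import *
where()
from plant import readout
ps=(.5704,.1192,0,.2305); s=readout.read_state()
f=lambda p:R.from_euler('z',-ps[3]).apply(np.array(p)-[*ps[:2],0])*1e3
print('now',f(s['position']))"
```

```text
phi -0.326 r 202.8 y -190.4 F tool [ 0.7  0.  -0.1] 20.7 0.08683721236935837 J [-29.   9.  37.  90.  -5.  83.  22.]
now [ -65.0417 -190.3991  291.1125] held end [ -65.2553 -190.5306  145.    ]
position: [0.5493, -0.0803, 0.1432]
wrist_force: [-1.2, 0.4, -0.1]
finger_force: 0.0
position: [0.5535, -0.0807, 0.1494]
wrist_force: [0.4, 0.4, 0.4]
width: 0.0625
finger_force: 0.0
phi -0.889 r 80.0 y -190.7 F tool [ 0.3  0.5 -0.4] 21.6 0.06253564609137655 J [-27.  15.  36. 101. -10.  67.  25.]
now [ -62.0996 -190.7374  149.4052]
```

```bash
python3 -m jog '[{"dx":0,"dy":-0.06,"dz":0,"ax":0,"ay":0,"az":0,"fingers":-0.3},{"dx":0,"dy":0,"dz":0,"ax":0,"ay":0,"az":0,"fingers":-1},{"dx":0,"dy":0,"dz":0,"ax":0,"ay":0,"az":0,"fingers":-1},{"dx":0,"dy":0,"dz":0,"ax":0,"ay":0,"az":0,"fingers":-1},{"dx":0,"dy":0,"dz":0,"ax":0,"ay":0,"az":0,"fingers":-1}]' >/dev/null
python3 -m jog '[{"dx":0,"dy":0,"dz":0,"ax":0,"ay":0,"az":0,"fingers":-1},{"dx":0,"dy":0,"dz":0,"ax":0,"ay":0,"az":0,"fingers":-1}]' | grep -E 'pos|force|wid'
python3 -c "
from circ import *
where()"
python3 -m jog '[{"dx":0,"dy":0,"dz":0,"ax":0,"ay":0,"az":0,"fingers":1},{"dx":0,"dy":0,"dz":0,"ax":0,"ay":0,"az":0,"fingers":1},{"dx":0,"dy":0,"dz":0,"ax":0,"ay":0,"az":0,"fingers":1},{"dx":0,"dy":0,"dz":0,"ax":0,"ay":0,"az":0,"fingers":1},{"dx":0,"dy":0,"dz":0,"ax":0,"ay":0,"az":0,"fingers":1}]' | grep -E 'width|pos'
python3 -m jog '[{"dx":0,"dy":0,"dz":0,"ax":0,"ay":0,"az":0,"fingers":1},{"dx":0,"dy":0,"dz":0,"ax":0,"ay":0,"az":0,"fingers":1},{"dx":0,"dy":0,"dz":0,"ax":0,"ay":0,"az":0,"fingers":1},{"dx":0,"dy":0,"dz":-1,"ax":0,"ay":0,"az":0,"fingers":1},{"dx":0,"dy":0,"dz":-2,"ax":0,"ay":0,"az":0,"fingers":1}]' | grep -E 'width|pos|force'
python3 -m jog '[{"dx":0,"dy":0,"dz":-4,"ax":0,"ay":0,"az":0,"fingers":1},{"dx":0,"dy":0,"dz":-4,"ax":0,"ay":0,"az":0,"fingers":1},{"dx":0,"dy":0,"dz":-3.2,"ax":0,"ay":0,"az":0,"fingers":1},{"dx":0,"dy":0,"dz":0,"ax":0,"ay":0,"az":0,"fingers":1},{"dx":0,"dy":0,"dz":0,"ax":0,"ay":0,"az":0,"fingers":1}]' | grep -E 'width|pos|force'
python3 - <<'E'
from h import *
from plant import vision
d=vision.capture('scene'); np.savez('pics/scene5.npz',**d); s3=load('scene3')
for n,(x0,y0,w,h) in {'handle':(218,174,40,28),'arm':(244,190,20,28),'chute':(300,225,48,48)}.items():
    f=lambda c:cv2.cvtColor(c['img'],7)[y0:y0+h,x0:x0+w].astype(np.float32)
    W=np.eye(2,3,dtype=np.float32); r,W=cv2.findTransformECC(f(s3),f(d),W,cv2.MOTION_TRANSLATION,(3,200,1e-6),None,3); print(n,r,W[:,2])
E
```

```text
position: [0.5513, -0.0812, 0.1479]
wrist_force: [-5.3, -1.4, 2.1]
width: 0.024
finger_force: 30.0
phi -0.921 r 80.9 y -190.7 F tool [-0.1 -5.5 -2.1] 22.3 0.024032525741031933 J [-27.  15.  36. 101. -10.  67.  25.]
position: [0.5524, -0.0808, 0.1483]
width: 0.0561
position: [0.5514, -0.0807, 0.1779]
wrist_force: [-0.0, 0.6, 0.4]
width: 0.0859
finger_force: 0.0
position: [0.5523, -0.0808, 0.291]
wrist_force: [0.5, 0.2, -0.2]
width: 0.0873
finger_force: 0.0
handle 0.9660618617449128 [0.1584 0.2287]
arm 0.9927986427931524 [0.0374 0.1499]
chute 0.9999544278636537 [-0.0048 -0.0036]
```

```bash
python3 -c "
from plant import job
print(job.sign_off())"
```

```text
the job is handed in; nothing more can be done
None
```

The chute is seated flush over both pins and released, and the crank got one full clockwise turn and was let go within about 0.03 rad of where it started; the job is handed in at about 24 s.

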